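# Lock out the specimen-shelf lights

## Robot

A 6-joint arm with a two-finger parallel gripper is mounted at the origin on the work surface. World frame = base frame: x ahead of the robot, y to its left, z up, the work surface at z = 0. Lengths are in m, angles in rad, forces in N, time in s.
With the tool pointing down it reaches from about 0.425 to 0.95 m from the base axis. Payload 14.7 kg.
Tool frame: the origin (TCP) lies between the finger pads, 19 mm behind the fingertips; this is the grasp point; z points along the fingers, y is the line along which they close (so a half turn about z gives the same grasp; the last joint's range is limited). The gripper opens to 85 mm and grips with 20 to 120 N. Pads are 22 mm wide; open, the fingers measure 114 mm over their backs; the gripper's body (76 mm by 85 mm) begins 54 mm behind the grasp point. The pads swing forward as they close: fully open they stand 13 mm farther back than shut.
Start: joints at [1.138, 0.48, 1.596, -0, 1.065, -0.047], TCP at [0.245, 0.602, 0.25] pointing down, gripper open.
Joint ranges: [-2.75, 2.75], [-0.82, 2.05], [0.23, 2.67], [-1.56, 4.7], [0.09, 2.69], [-2.92, 2.92]. Speed limits (rad/s): [1.89, 1.89, 2.39, 3.01, 3.01, 3.01].

## Interface

Orientations are given as a rotation vector (axis times angle).
In Python, from plant import sensors, eyes, arm, models gives the robot as it stands.
- The arm moves only by the shell command python3 -m pendant 'ROWS'. ROWS is JSON, a list that holds one entry, the list of rows, each a list of 5 numbers: the shift along the tool's x, y, z each as a share of 0.03 m, from -1 to 1, then the turn about the tool's z as a share of 6 degrees, from -1 to 1, then the closure, from 0 (fully open) to 1 (shut). A call has 1 to 5 rows; each row shifts and turns the commanded pose from where the row before left it, along the tool's axes as they then stand; what a row does not reach is not made up. A row lasts 1/12 s, in which the tool goes at most 41.7 mm and 7.16 degrees, less where a joint would pass 70% of its speed; a pose out of reach is approached as far as the arm can. A call with a number of a shift or a turn outside -1 to 1 is refused whole. A call with a gripper value outside its range is refused whole. The fingers move at their own pace and stop on an object; the grip force is fixed at half the most. Time passes only in rows, so rows that do not move let the fingers close. It gives the time, the measured TCP pose, the force, the opening and the grip force at its end, in the units of the state.
- sensors.get_obs(): the state, without advancing time (a new reading comes with each control period).
- eyes.read_camera(name): name is "scene" or "side" or "wrist"; returns the picture (400x640x3 uint8, red, green, blue); there is no depth.
- eyes.camera_model(name): a dict with "camera_matrix" (3x3 intrinsics, pixels), "cam_to_world" (4x4, takes a point from camera to world coordinates). Camera axes: x right, y down, z forward; pixel columns grow to the right and rows downward; lengths in m; the calibration is good to about 2 mm. A picture is of the moment at which its call begins: read the wrist's pose just before it. camera_model takes no time and is no camera call; for the wrist camera it gives the pose at the moment of the call.
- arm.close_job(): hands the job in; it is judged then, once.
Trained networks look in the newest picture that a camera, given by its name, has taken for a name from the list of things; names that differ only in an ending like _2 or _b are one class to them, and where a whole thing is asked for, a point or a joint stands for the part that bears it (a point fixed in the world has none). Each returns a list of dicts, best first, with "score" (0 to 1); they miss things now and then, are a little off and sometimes report something else, mostly with a low value. They report only what shows in the picture. A call takes as long as a camera call. They do not tell look-alikes from the thing itself.
- models.outline_of(target, camera): "region" (400x640 bool, what is visible of it) and "box" ([left, top, right, bottom] in pixels, round what is visible of it).
The state is a dict: "t": time; "joint_positions": joint angles; "dq": joint speeds; "joint_efforts": joint torques, N m; "ee_pos": TCP position; "tool_rot": TCP orientation; "ft_force": force on the tool from outside, world axes, zero at the start; "moment": the same for the moment, N m; "width": finger opening in m; "grasp_force": force on a finger pad.
Only numpy, scipy, OpenCV 4.12 (cv2) and the standard library are available. Lean on these libraries where they do the work, as an engineer would, in place of code of your own. Each camera call takes 0.05 s, during which the arm holds its last target. There are 200 camera calls.

## Task

Before the specimen shelves are serviced, put out all their lights: sweep a fingertip along the switch bank in one drag, without lifting off the bank part-way, so that every toggle is thrown to off. Then fit the lockout cover: lower it gently over the toggles into the recess of the bank, flat, square and fully home, and let go. Leave the jars and the other things on the table where they stand.

Things in the scene. Friction and masses are not known exactly. Their poses are not given: they have to be found in the camera images.
- bank: Fixed black plastic switch box, 84 (x) x 268 (y) x 28 mm high. Origin: centre of its underside, on the table top; z up, y along the row of toggles, pointing to the robot's left within 20 degrees. In its top a centred rectangular recess 63 (x) x 244 (y) mm, 8 mm deep, 2 mm chamfer at the mouth. On: toggles lean to the -y (right) end; off: to the +y (left) end.
- bank_seat (a point): Centre of the recess floor, 20 mm above the table; axes as the box. A cover fully home has its underside here. Five steel toggles stand in a row along y at x = 0, pivoted at this floor, at y = -94.5, -49.5, -4.5, 40.5 and 85.5 mm from here.
- toggle1 (a joint): Toggle 1 of 5 from the -y end, always on at the start: 6 mm steel lever, 8 mm ball end, 32 mm from pivot to ball centre. 0 = on (leans 25 deg to -y, ball top 33 mm above the recess floor), 0.44 = upright (ball top 36 mm above it), 1.22 = off (leans 45 deg to +y, ball top 27 mm above it). Top-heavy: it falls from upright to either hard stop; under 1 N at the ball moves it.
- toggle2 (a joint): Toggle 2 of 5 from the -y end, on or already off at the start: 6 mm steel lever, 8 mm ball end, 32 mm from pivot to ball centre. 0 = on (leans 25 deg to -y, ball top 33 mm above the recess floor), 0.44 = upright (ball top 36 mm above it), 1.22 = off (leans 45 deg to +y, ball top 27 mm above it). Top-heavy: it falls from upright to either hard stop; under 1 N at the ball moves it.
- toggle3 (a joint): Toggle 3 of 5 from the -y end, on or already off at the start: 6 mm steel lever, 8 mm ball end, 32 mm from pivot to ball centre. 0 = on (leans 25 deg to -y, ball top 33 mm above the recess floor), 0.44 = upright (ball top 36 mm above it), 1.22 = off (leans 45 deg to +y, ball top 27 mm above it). Top-heavy: it falls from upright to either hard stop; under 1 N at the ball moves it.
- toggle4 (a joint): Toggle 4 of 5 from the -y end, on or already off at the start: 6 mm steel lever, 8 mm ball end, 32 mm from pivot to ball centre. 0 = on (leans 25 deg to -y, ball top 33 mm above the recess floor), 0.44 = upright (ball top 36 mm above it), 1.22 = off (leans 45 deg to +y, ball top 27 mm above it). Top-heavy: it falls from upright to either hard stop; under 1 N at the ball moves it.
- toggle5 (a joint): Toggle 5 of 5 from the -y end, always on at the start: 6 mm steel lever, 8 mm ball end, 32 mm from pivot to ball centre. 0 = on (leans 25 deg to -y, ball top 33 mm above the recess floor), 0.44 = upright (ball top 36 mm above it), 1.22 = off (leans 45 deg to +y, ball top 27 mm above it). Top-heavy: it falls from upright to either hard stop; under 1 N at the ball moves it.
- cover: Loose aluminium lockout cover, a shell open below, about 250 g: 59 (x) x 240 (y) x 34 mm high, 3 mm walls, inside height 30 mm (clears toggles that are off, not on). Grip rib on top 12 (x) x 70 (y) mm, its top 60 mm above the underside. Origin: centre of the underside; y its length. Fits the recess either way round, 2 mm to spare each side. Starts on the table, open side down.
- cover_grip (a point): Point inside the grip rib, 52 mm above the cover's underside (8 mm below the rib's top), on the cover's centre; axes as the cover.
- jar_small: Loose small glass jar with a ball stopper, 40 mm across, about 72 mm high, among the task's things. Origin: centre of its underside.
- jar_left: Loose stoppered specimen jar, 68 mm across, 125 mm high, beyond the task's things. Origin: centre of its underside.
- jar_mid: Loose specimen jar with a ball stopper, 60 mm across, about 125 mm high. Origin: centre of its underside.
- jar_right: Loose stoppered specimen jar, 68 mm across, 125 mm high. Origin: centre of its underside.
- stopper: Loose glass stopper standing on its head, 38 mm across, 28 mm high, among the task's things. Origin: centre of its underside.
- driver: Loose screwdriver, 170 mm long, lying on the table at the left. Origin: its middle, at table height; x along it.
- dish: Loose shallow white dish, 90 mm across, 20 mm high, at the right. Origin: centre of its underside.
There are look-alikes about, which are no part of the job. Several things look just like the cover: the one meant starts farthest to the robot's right.

How it is judged:
By the outcome, as a careful person would: the job done as asked, in the order asked, and still so for the second after the job is handed in, with the robot touching nothing.
It also fails if it takes over 59 s, if anything falls off the work surface, if the arm or the gripper's body presses on something with over 40 N, if the wrist force passes 120 N, or if a joint passes its speed limit or range.

## Working session

There is one attempt and no reset: what is moved stays moved. The work goes in short steps, Python scripts to look and compute and a shell command to move; the robot and the scene stay as the last step left them, time stands still between calls to the robot, and variables do not carry over. Pictures are saved under pics/ and viewed, at most 11 in all, crops included, and the job is handed in when it is done.

```bash
ls; mkdir -p pics; python3 - <<'E'
from plant import sensors, eyes
import cv2
o=sensors.get_obs(); print(o)
for n in("scene","side"):
    im=eyes.read_camera(n); cv2.imwrite(f"pics/{n}0.png",im[:,:,::-1])
    m=eyes.camera_model(n); print(n,m)
E
```

```text
pics
{'t': 0.0, 'joint_positions': array([ 1.13841014e+00,  4.80857498e-01,  1.59688265e+00, -2.14480559e-05,
        1.06509848e+00, -4.66361533e-02]), 'dq': array([-3.37200847e-05,  8.03764589e-04, -3.25026831e-04,  1.17104850e-03,
        1.24786854e-04,  1.35999492e-03]), 'joint_efforts': array([-2.57259228e-03, -9.50638747e+01, -4.30190527e+01, -5.42235630e-04,
        1.23204774e-02,  1.31633819e-06]), 'ee_pos': array([0.24440673, 0.60187053, 0.24935246]), 'tool_rot': array([-6.02115541e-01, -3.08306909e+00,  1.90812275e-03]), 'ft_force': array([ 0.44727396,  0.38326311, -0.95311926]), 'moment': array([ 0.03048097,  0.03159551, -0.03060922]), 'grasp_force': 0.0, 'width': 0.08536448074510894}
scene {'camera_matrix': array([[386.19924515,   0.        , 319.45720407],
       [  0.        , 386.19924515, 201.1301128 ],
       [  0.        ,   0.        ,   1.        ]]), 'cam_to_world': array([[-0.77932913,  0.53536668, -0.32562036,  1.00392453],
       [ 0.62659487,  0.66167709, -0.41177942,  0.65598586],
       [-0.00499745, -0.52494375, -0.85112225,  1.29114787],
       [ 0.        ,  0.        ,  0.        ,  1.        ]])}
side {'camera_matrix': array([[405.91092547,   0.        , 313.9313507 ],
       [  0.        , 405.91092547, 196.62333438],
       [  0.        ,   0.        ,   1.        ]]), 'cam_to_world': array([[ 0.93255909, -0.23554919,  0.27358751,  0.17327774],
       [-0.36098554, -0.59833963,  0.7153175 , -0.96278729],
       [-0.00479421, -0.76583697, -0.64301691,  0.97347342],
       [ 0.        ,  0.        ,  0.        ,  1.        ]])}
```

View pics/scene0.png

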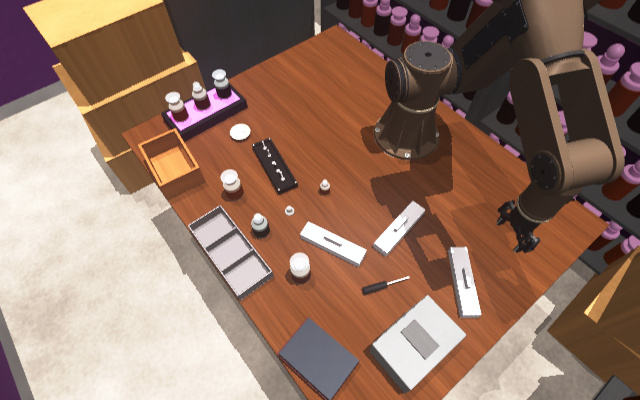

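View pics/side0.png

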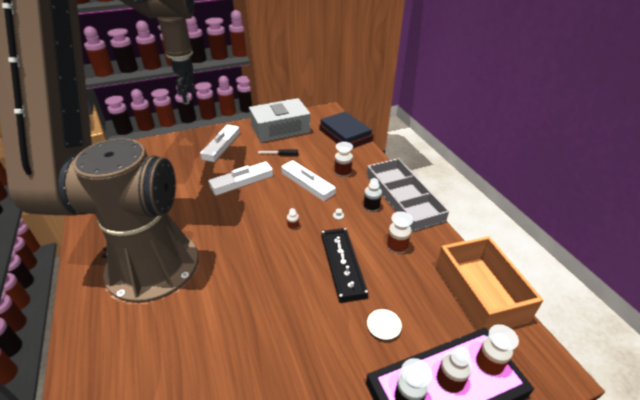

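The three cover look-alikes in the scene view are at (333,243), (400,228) and (464,282); in the side view they are at (308,180), (240,178) and (221,142). The bank is at (275,165) in scene and (344,263) in side. I'll fit poses to the network masks.

```bash
cat > h.py <<'E'
import numpy as np, cv2
from plant import sensors, eyes, models
from scipy.optimize import minimize
def proj(m,P):
    T=np.linalg.inv(m["cam_to_world"]); q=P@T[:3,:3].T+T[:3,3]; q=q@m["camera_matrix"].T
    return q[:,:2]/q[:,2:]
def ray(m,uv,z):
    d=m["cam_to_world"][:3,:3]@np.linalg.inv(m["camera_matrix"])@np.array([*uv,1.]); o=m["cam_to_world"][:3,3]
    return o+d*(z-o[2])/d[2]
def box(a,b,z0,z1): return np.array([[x,y,z] for x in(-a/2,a/2) for y in(-b/2,b/2) for z in(z0,z1)])
BANK=[box(.084,.268,0,.028)]
COVER=[box(.059,.240,0,.034),box(.012,.070,.034,.060)]
def place(L,p,z=0):
    c,s=np.cos(p[2]),np.sin(p[2]); R=np.array([[c,-s,0],[s,c,0],[0,0,1]])
    return L@R.T+[p[0],p[1],z]
def sil(parts,p,m,z=0,S=8):
    M=np.zeros((400,640),np.uint8)
    for L in parts:
        h=cv2.convexHull(((proj(m,place(L,p,z)))*S).astype(np.float32)); cv2.fillConvexPoly(M,np.round(h).astype(np.int32),255,cv2.LINE_AA,3)
    return M/255.
def fit(parts,obs,p0,z=0):
    # obs: list of (model, region)
    obs=[(m,cv2.GaussianBlur(r.astype(float),(0,0),1)) for m,r in obs]
    f=lambda p:sum(((cv2.GaussianBlur(sil(parts,p,m,z),(0,0),1)-r)**2).sum()/r.sum() for m,r in obs)
    best=min((minimize(f,p0+np.array(d),method="Nelder-Mead",options=dict(initial_simplex=p0+np.array(d)+np.array([[0,0,0],[.01,0,0],[0,.01,0],[0,0,.1]]),xatol=1e-4,fatol=1e-6)) for d in([0,0,0],[0,0,.15],[0,0,-.15])),key=lambda r:r.fun)
    return best.x,best.fun
E
python3 - <<'E'
from h import *
for n in("scene","side"):
    eyes.read_camera(n)
    m=eyes.camera_model(n)
    for t in("bank","cover"):
        for d in models.outline_of(t,n):
            r=d["region"]; c=np.argwhere(r).mean(0)[::-1]
            print(n,t,round(d["score"],2),d["box"],r.sum(),ray(m,c,.02).round(3))
            v=cv2.minAreaRect(np.argwhere(r)[:,::-1].astype(np.float32))
            if t=="bank" or d["score"]>.4: np.save(f"{n}_{t}_{int(c[0])}.npy",r)
E
ls *.npy
```

```text
scene bank 0.72 [254.0, 139.9, 298.8, 193.4] 1249 [ 0.556 -0.206  0.02 ]
scene cover 0.84 [297.3, 224.4, 369.1, 266.1] 1309 [0.594 0.215 0.02 ]
scene cover 0.73 [373.5, 203.7, 426.7, 254.8] 1157 [0.365 0.32  0.02 ]
scene cover 0.62 [447.9, 248.7, 480.5, 315.9] 1423 [0.341 0.607 0.02 ]
side bank 0.6 [321.7, 228.0, 370.3, 303.5] 2079 [ 0.544 -0.239  0.02 ]
side cover 0.65 [210.4, 161.4, 270.2, 193.1] 993 [0.353 0.311 0.02 ]
side cover 0.56 [282.5, 160.5, 334.5, 201.3] 942 [0.592 0.2   0.02 ]
side cover 0.56 [199.5, 127.9, 238.0, 160.0] 680 [0.328 0.586 0.02 ]
scene_bank_274.npy
scene_cover_333.npy
scene_cover_398.npy
scene_cover_463.npy
side_bank_343.npy
side_cover_219.npy
side_cover_239.npy
side_cover_307.npy
```

```bash
python3 - <<'E'
from h import *
S,D=eyes.camera_model("scene"),eyes.camera_model("side")
L=np.load
for nm,parts,a,b,p0 in(("bank",BANK,"scene_bank_274","side_bank_343",[.55,-.22,0]),("cover",COVER,"scene_cover_333","side_cover_307",[.594,.21,-.9])):
    A,B=L(a+".npy"),L(b+".npy"); p0=np.array(p0)
    for o in([(S,A),(D,B)],[(S,A)],[(D,B)]):
        p,f=fit(parts,o,p0); print(nm,p.round(4),np.degrees(p[2]).round(1),round(f,3), [int(sil(parts,p,m).sum()) for m,_ in o],[int(r.sum()) for _,r in o])
im=eyes.read_camera("scene"); 
c1=cv2.resize(im[135:275,240:440],None,fx=4,fy=4,interpolation=cv2.INTER_CUBIC)
cv2.imwrite("pics/crop1.png",c1[:,:,::-1])
im=eyes.read_camera("side")
c1=cv2.resize(im[200:310,290:440],None,fx=5,fy=5,interpolation=cv2.INTER_CUBIC)
cv2.imwrite("pics/crop2.png",c1[:,:,::-1])
E
```

```text
bank [ 0.5508 -0.2183 -0.1989] -11.4 0.041 [1318, 2269] [1249, 2079]
bank [ 0.5525 -0.2163 -0.1916] -11.0 0.01 [1321] [1249]
bank [ 0.55   -0.2185 -0.1998] -11.4 0.026 [2269] [2079]
cover [0.5929 0.2103 0.386 ] 22.1 0.038 [1356, 1042] [1309, 942]
cover [0.5938 0.2114 0.3919] 22.5 0.007 [1357] [1309]
cover [0.592  0.2093 0.3778] 21.6 0.026 [1037] [942]
```

View pics/crop1.png

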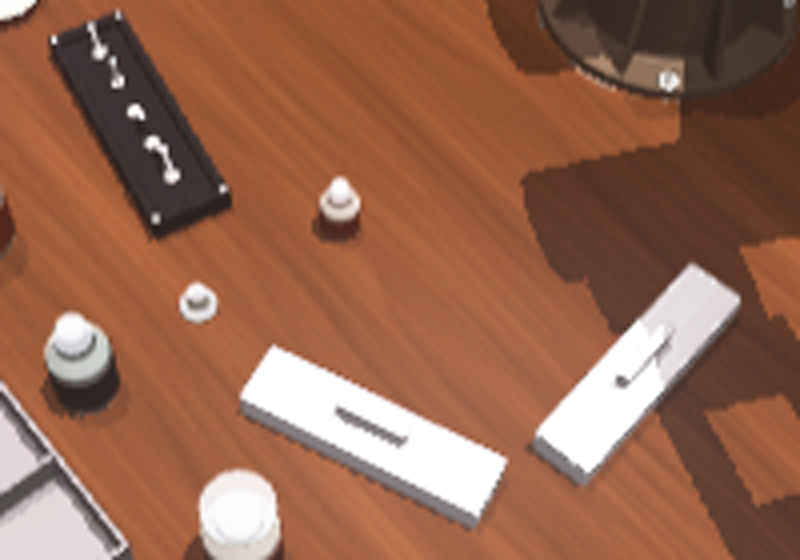

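View pics/crop2.png

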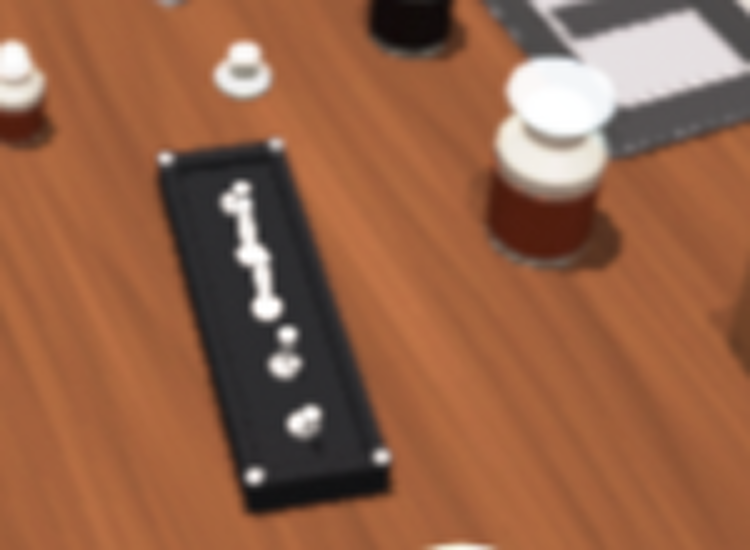

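The farthest-right look-alike is scene (333,243), at y≈0.21. The other two, at (400,228) and (464,282), sit at y≈0.32 and 0.61. The crop confirms a white cover with a rib, so that is the one meant. Some toggles on the black bank are on and some are off. Next I'll move over the cover for a wrist view.

```bash
r='[-1,-0.63,0,0,0]'
python3 -m pendant '[[[-1,-0.63,0,0,0],[-1,-0.63,0,0,0],[-1,-0.63,0,0,0],[-1,-0.63,0,0,0],[-1,-0.63,0,0,0]]]' >/dev/null
python3 -m pendant '[[[-1,-0.63,0,0,0],[-1,-0.63,0,0,0],[-1,-0.63,0,0,0],[-1,-0.63,0,0,0],[-1,-0.63,0,0,0]]]' >/dev/null
python3 -m pendant '[[[-1,-0.63,0,0,0],[-1,-0.63,0,0,0],[-1,-0.63,0,0,0],[-1,-0.63,0,0,0],[-1,-0.63,0,0,0]]]' >/dev/null
python3 -m pendant '[[[0,0,0,1,0],[0,0,0,1,0],[0,0,0,1,0],[0,0,0,1,0],[0,0,0,1,0]]]' >/dev/null
python3 -m pendant '[[[0,0,0,1,0],[0,0,0,1,0],[0,0,0,1,0],[0,0,0,0,0],[0,0,0,0,0]]]'
cat >> h.py <<'E'
from scipy.spatial.transform import Rotation as Ro
def go(x,y,z,yaw=None):
    o=sensors.get_obs(); R=Ro.from_rotvec(o["tool_rot"]).as_matrix()
    d=R.T@(np.array([x,y,z])-o["ee_pos"]); w=np.degrees(np.arctan2(R[1,1],R[0,1]))
    print("t",round(o["t"],2),"pos",o["ee_pos"].round(4),"yaw",w.round(2),"tilt",np.degrees(np.arccos(-R[2,2])).round(2),"units",(d/.03).round(3),"mm",(d*1e3).round(1))
    if yaw is not None: print("turn units",round((w-yaw+90)%180/6-15,3))
E
python3 - <<'E'
from h import *
go(.593,.21,.25,22)
im=eyes.read_camera("wrist"); m=eyes.camera_model("wrist"); cv2.imwrite("pics/w1.png",im[:,:,::-1])
for d in models.outline_of("cover","wrist"):
    r=d["region"]; c=np.argwhere(r).mean(0)[::-1]; print(d["score"],d["box"],ray(m,c,.02).round(3),fit(COVER,[(m,r)],np.array([.593,.21,.386])))
print(m["cam_to_world"].round(3))
E
```

```text
t: 2.58
ee_pos: [0.5548, 0.1702, 0.25]
tool_rot: [1.8, 2.575, 0.0]
ft_force: [0.7, -0.1, -0.4]
width: 0.0855
grasp_force: 0.0
t 2.58 pos [0.5548 0.1702 0.25  ] yaw 20.08 tilt 0.0 units [8.08e-01 1.65e+00 1.00e-03] mm [24.2 49.5  0. ]
turn units -0.319
0.93 [332.8, 38.3, 388.9, 252.9] [0.59  0.224 0.02 ] (array([0.59469867, 0.20917352, 0.38857467]), np.float64(0.011521739362301687))
0.61 [140.6, 0.0, 302.8, 35.2] [0.427 0.304 0.02 ] (array([ 0.77485185, -0.28925926,  2.53414815]), np.float64(0.9631304049522367))
[[ 0.939  0.328  0.104  0.529]
 [ 0.344 -0.896 -0.281  0.242]
 [ 0.001  0.299 -0.954  0.375]
 [ 0.     0.     0.     1.   ]]
```

View pics/w1.png

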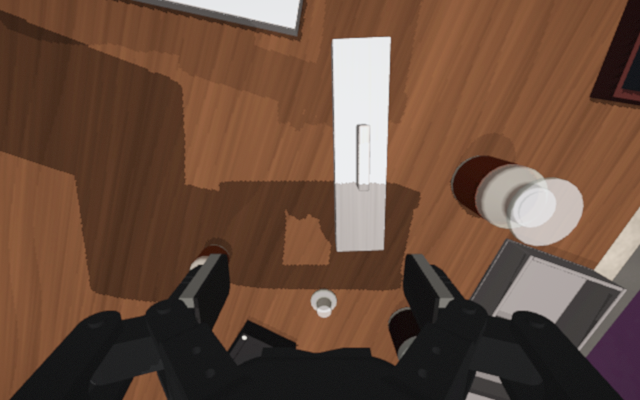

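The wrist view shows the cover whole (333–389, 38–253), rib at (362,157). Its pose fits (0.5945, 0.2095) at yaw 22.2°, which agrees with the other cameras. Next I'll go above the bank with the gripper closed.

```bash
python3 -m pendant '[[[-1,-0.41,0,0,1],[-1,-0.41,0,0,1],[-1,-0.41,0,0,1],[-1,-0.41,0,0,1],[-1,-0.41,0,0,1]]]' >/dev/null
python3 -m pendant '[[[-1,-0.41,0,0,1],[-1,-0.41,0,0,1],[-1,-0.41,0,0,1],[-1,-0.41,0,0,1],[-1,-0.41,0,0,1]]]' >/dev/null
python3 -m pendant '[[[-1,-0.41,0,0,1],[-1,-0.41,0,0,1],[-1,-0.41,0,0,1],[-1,-0.41,0,0,1],[0,0,0,0.25,1]]]' >/dev/null
python3 -m pendant '[[[0,0,0,1,1],[0,0,0,1,1],[0,0,0,1,1],[0,0,0,1,1],[0,0,0,1,1]]]' >/dev/null
python3 -m pendant '[[[0,0,0,0,1],[0,0,0,0,1]]]'
python3 - <<'E'
from h import *
go(.524,-.350,.25,-11.4)
im=eyes.read_camera("wrist"); m=eyes.camera_model("wrist"); cv2.imwrite("pics/w2.png",im[:,:,::-1])
for d in models.outline_of("bank","wrist"):
    r=d["region"]; np.save("wbank.npy",r);c=np.argwhere(r).mean(0)[::-1]; print(d["score"],d["box"],ray(m,c,.02).round(3),fit(BANK,[(m,r)],np.array([.551,-.218,-.2])))
E
```

```text
t: 4.52
ee_pos: [0.5358, -0.2833, 0.25]
tool_rot: [-2.43, -1.991, 0.0]
ft_force: [0.4, 0.1, -0.5]
width: -0.0003
grasp_force: 0.0
t 4.52 pos [ 0.5358 -0.2833  0.25  ] yaw -11.32 tilt 0.0 units [-2.257e+00  5.100e-02 -1.000e-03] mm [-67.7   1.5  -0. ]
turn units 0.013
0.59 [276.8, 1.6, 361.5, 231.3] [ 0.553 -0.212  0.02 ] (array([ 0.55236431, -0.21705463, -0.19254373]), np.float64(0.002591852247298217))
```

View pics/w2.png

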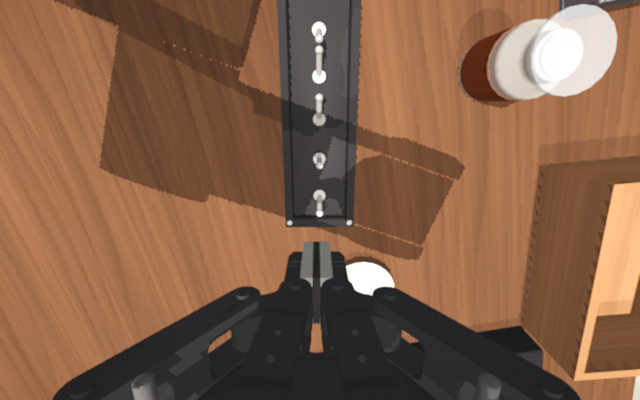

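The wrist view shows the bank with its near end at row ~225 and the toggles at rows 30–205. The fit gives (0.552,-0.217) at yaw -11.0°. The dish is at (370,275). To calibrate fingertip height, I'll first touch the bare table gently beside the bank.

```bash
python3 -m pendant '[[[-0.45,-0.8,0,0,1],[-0.45,-0.8,0,0,1],[-0.45,-0.8,0,0,1],[-0.45,-0.8,0,0,1],[0,0,1,0,1]]]' >/dev/null
python3 -m pendant '[[[0,0,1,0,1],[0,0,1,0,1],[0,0,1,0,1],[0,0,1,0,1],[0,0,1,0,1]]]' >/dev/null
python3 -m pendant '[[[0,0,1,0,1],[0,0,0.2,0,1],[0,0,0.1,0,1],[0,0,0,0,1],[0,0,0,0,1]]]'
python3 - <<'E'
from h import *
go(.4315,-.3158,.019)
E
```

```text
t: 5.87
ee_pos: [0.4317, -0.3175, 0.0324]
tool_rot: [2.432, 1.985, 0.001]
ft_force: [0.8, 0.0, 0.8]
width: 0.0002
grasp_force: 0.0
t 5.87 pos [ 0.4317 -0.3175  0.0324] yaw -11.56 tilt 0.1 units [ 0.054 -0.017  0.446] mm [ 1.6 -0.5 13.4]
```

```bash
python3 -m pendant '[[[0,0,0.15,0,1],[0,0,0.1,0,1],[0,0,0,0,1]]]' | egrep 'ee_pos|ft'
python3 -m pendant '[[[0,0,0.08,0,1],[0,0,0,0,1]]]' | egrep 'ee_pos|ft'
python3 -m pendant '[[[0,0,0.05,0,1],[0,0,0,0,1]]]' | egrep 'ee_pos|ft'
python3 -m pendant '[[[0,0,0.05,0,1],[0,0,0,0,1]]]' | egrep 'ee_pos|ft'
```

```text
ee_pos: [0.4311, -0.317, 0.0238]
ft_force: [-0.7, 0.3, 0.6]
ee_pos: [0.4309, -0.3169, 0.021]
ft_force: [-0.3, -0.7, 0.6]
ee_pos: [0.4309, -0.3168, 0.0194]
ft_force: [-0.2, -0.2, 0.1]
ee_pos: [0.431, -0.317, 0.0187]
ft_force: [-1.9, 2.2, 14.5]
```

Contact came at TCP z≈0.0188, so the tip is 19 mm beyond the TCP, as stated. The drag height is therefore TCP z≈0.0685, which puts the tip 29.5 mm above the recess floor. Now I'll go to the start of the drag.

```bash
python3 -m pendant '[[[0,0,-1,0,1],[0,0,-1,0,1],[0,0,-0.6,0,1],[-0.12,0.83,0,0,1],[-0.12,0.83,0,0,1]]]' >/dev/null
python3 -m pendant '[[[-0.12,0.83,0,0,1],[-0.12,0.83,0,0,1],[0,0,0,0,1],[0,0,0,0,1]]]'
python3 - <<'E'
from h import *
go(.5262,-.3516,.0685,-11.1)
E
```

```text
t: 7.37
ee_pos: [0.5264, -0.3511, 0.0958]
tool_rot: [2.434, 1.986, 0.0]
ft_force: [-1.0, -0.4, -0.3]
width: -0.0003
grasp_force: 0.0
t 7.37 pos [ 0.5264 -0.3511  0.0958] yaw -11.57 tilt 0.02 units [-0.016 -0.003  0.909] mm [-0.5 -0.1 27.3]
turn units -0.078
```

```bash
python3 -m pendant '[[[0,0,0.5,-0.08,1],[0,0,0.41,0,1],[0,0,0,0,1],[0,0,0,0,1]]]'
python3 - <<'E'
from h import *
go(.5524+.191*.112,-.2171+.9815*.112,.0685,-11.1)
E
```

```text
t: 7.7
ee_pos: [0.5244, -0.3504, 0.0679]
tool_rot: [-2.425, -1.994, 0.001]
ft_force: [0.2, -0.4, -0.6]
width: -0.0001
grasp_force: 0.0
t 7.7 pos [ 0.5244 -0.3504  0.0679] yaw -11.15 tilt 0.14 units [ 8.273  0.047 -0.01 ] mm [248.2   1.4  -0.3]
turn units -0.009
```

```bash
python3 -m pendant '[[[0.4,0.01,0,0,1],[0.4,0.01,0,0,1],[0.4,0,0,0,1],[0.4,0,0,0,1],[0.4,0,0,0,1]]]' | egrep 'ee_pos|ft'
python3 -m pendant '[[[0.4,0,0,0,1],[0.4,0,0,0,1],[0.4,0,0,0,1],[0.4,0,0,0,1],[0.4,0,0,0,1]]]' | egrep 'ee_pos|ft'
```

```text
ee_pos: [0.538, -0.2908, 0.0693]
ft_force: [-0.6, 0.1, 0.6]
ee_pos: [0.5495, -0.2321, 0.0688]
ft_force: [0.0, -0.2, 0.4]
```

```bash
python3 -m pendant '[[[0.4,0,0,0,1],[0.4,0,0,0,1],[0.4,0,0,0,1],[0.4,0,0,0,1],[0.4,0,0,0,1]]]' | egrep 'ee_pos|ft'
python3 -m pendant '[[[0.4,0,0,0,1],[0.4,0,0,0,1],[0.4,0,0,0,1],[0.4,0,0,0,1],[0.4,0,0,0,1]]]' | egrep 'ee_pos|ft'
python3 -m pendant '[[[0.3,0,0,0,1],[0,0,0,0,1],[0,0,0,0,1]]]' | egrep 'ee_pos|ft'
python3 - <<'E'
from h import *
S=eyes.camera_model("scene");im=eyes.read_camera("side"); im2=eyes.read_camera("scene")
a=cv2.resize(im[210:310,290:390],None,fx=4,fy=4,interpolation=cv2.INTER_CUBIC)
b=cv2.resize(im2[120:220,220:320],None,fx=4,fy=4,interpolation=cv2.INTER_CUBIC)
cv2.imwrite("pics/drag.png",np.hstack([a,b])[:,:,::-1])
go(.5524+.191*.112,-.2171+.9815*.112,.0685,-11.1)
E
```

```text
ee_pos: [0.5611, -0.1733, 0.0688]
ft_force: [-0.5, 0.4, -0.6]
ee_pos: [0.5726, -0.1144, 0.0688]
ft_force: [0.9, 1.0, 1.0]
ee_pos: [0.5743, -0.1063, 0.0687]
ft_force: [0.0, 0.1, 0.2]
t 9.72 pos [ 0.5742 -0.1071  0.0687] yaw -11.12 tilt 0.01 units [-0.004 -0.012  0.008] mm [-0.1 -0.4  0.2]
turn units -0.004
```

View pics/drag.png

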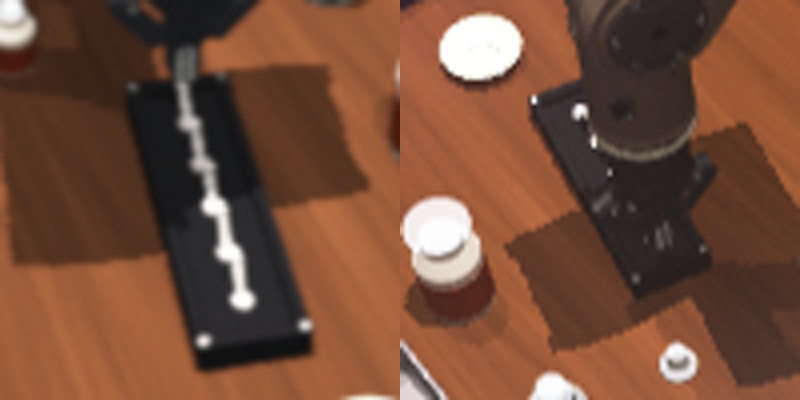

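In the side view all five levers lean towards the +y end. Next I'll lift and take a full wrist view, to confirm this and refine the bank pose.

```bash
python3 -m pendant '[[[0,0,-1,0,1],[0,0,-1,0,1],[0,0,-1,0,1],[-0.95,0,-0.95,0,1],[-0.95,0,-0.95,0,1]]]' >/dev/null
python3 -m pendant '[[[-0.95,0,-0.95,0,1],[-0.95,0,-0.95,0,1],[-0.95,0,-0.95,0,1],[-0.9,0,-0.9,0,1],[0,0,0,0,1]]]'>/dev/null
python3 -m pendant '[[[0,0,0,0,1]]]'
python3 - <<'E'
from h import *
go(.5945,.2095,.2,22.2)
im=eyes.read_camera("wrist"); m=eyes.camera_model("wrist"); cv2.imwrite("pics/w3.png",im[:,:,::-1])
for d in models.outline_of("bank","wrist"):
    r=d["region"]; print(d["score"],d["box"],fit(BANK,[(m,r)],np.array([.5524,-.217,-.19])))
E
```

```text
t: 10.63
ee_pos: [0.5414, -0.2754, 0.3298]
tool_rot: [2.427, 1.99, 0.002]
ft_force: [-0.7, 0.8, -0.4]
width: -0.0001
grasp_force: 0.0
t 10.63 pos [ 0.5414 -0.2754  0.3298] yaw -11.31 tilt 0.18 units [16.201 -1.444  4.305] mm [486.  -43.3 129.1]
turn units -5.584
0.74 [280.4, 10.0, 350.2, 214.0] (array([ 0.55103848, -0.21572819, -0.18934789]), np.float64(0.007474035197758054))
```

View pics/w3.png

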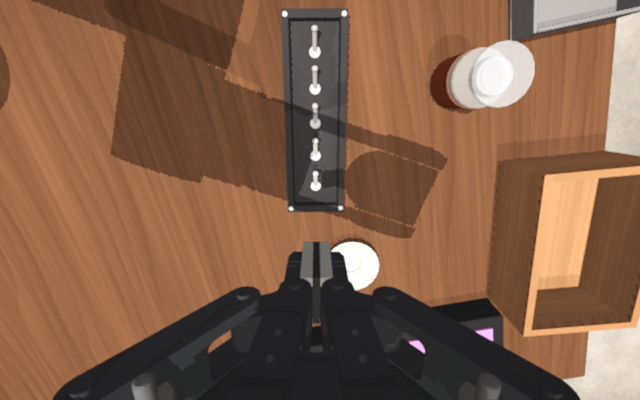

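All five toggles lean the same way, ball ends towards the far (+y) end, so all are off. The bank's corner screws are at about (285,14), (344,14), (291,208) and (341,208). I'll use them to sharpen the pose.

```bash
python3 - <<'E'
from h import *
from scipy import ndimage as ni
def scr(img,m,seeds):
    g=img.astype(float).min(2); P=[]
    for u,v in seeds:
        w=g[max(v-6,0):v+7,u-6:u+7]; k=w>0.55*w.max(); l,n=ni.label(k); 
        lab=l[np.unravel_index(np.argmax(w),w.shape)]; ys,xs=np.nonzero(l==lab); W=w[ys,xs]
        uv=(u-6+(xs*W).sum()/W.sum(), max(v-6,0)+(ys*W).sum()/W.sum()); P.append(ray(m,uv,.028)); print(np.round(uv,1),len(xs),P[-1].round(4))
    return np.array(P)
def pose(P):
    c=P.mean(0); y=(P[0]+P[1]-P[2]-P[3])[:2]; x=(P[1]+P[3]-P[0]-P[2])[:2]
    print("centre",c.round(4),"yaw",np.degrees(np.arctan2(-y[0],y[1])).round(2),np.degrees(np.arctan2(x[1],x[0])).round(2),"spans",np.linalg.norm(x)/2,np.linalg.norm(y)/2)
im=cv2.imread("pics/w3.png"); m=eyes.camera_model("wrist"); pose(scr(im,m,[(285,14),(344,14),(291,208),(341,208)]))
m=eyes.camera_model("scene"); im=cv2.imread("pics/scene0.png")
# scene order: left-far(+y,-x),(+y,+x),(-y,-x),(-y,+x)
pose(scr(im,m,[(295,182),(279,190),(270,139),(254,145)]))
m=eyes.camera_model("side"); im=cv2.imread("pics/side0.png")
pose(scr(im,m,[(323,232),(345,229),(341,295),(366,291)]))
E
```

```text
[284.3  13.4] 33 [ 0.5389 -0.0822  0.028 ]
[343.8  13. ] 35 [ 0.6116 -0.0961  0.028 ]
[290.6 208.3] 21 [ 0.4905 -0.3338  0.028 ]
[340.1 207.4] 19 [ 0.5635 -0.3469  0.028 ]
centre [ 0.5511 -0.2148  0.028 ] yaw -10.88 -10.49 spans 0.07407192654941579 0.2558064853884602
[295.4 181.6] 4 [ 0.5377 -0.0862  0.028 ]
[278.5 189.1] 6 [ 0.6107 -0.0994  0.028 ]
[269.  138.1] 3 [ 0.4899 -0.3377  0.028 ]
[253.  144.5] 2 [ 0.5629 -0.3512  0.028 ]
centre [ 0.5503 -0.2186  0.028 ] yaw -10.74 -10.33 spans 0.07422654131351374 0.2561105446630991
[322.5 231. ] 8 [ 0.5383 -0.0856  0.028 ]
[344.9 228.2] 8 [ 0.6122 -0.1001  0.028 ]
[340.5 294.8] 10 [ 0.4901 -0.3386  0.028 ]
[365.9 290.8] 8 [ 0.5626 -0.3525  0.028 ]
centre [ 0.5508 -0.2192  0.028 ] yaw -10.96 -10.99 spans 0.0746152557293812 0.25734700292552143
```

```bash
python3 -m pendant '[[[1,-0.09,0,0,0],[1,-0.09,0,0,0],[1,-0.09,0,0,0],[1,-0.09,0,0,0],[1,-0.09,0,0,0]]]' >/dev/null
python3 -m pendant '[[[1,-0.09,0,0,0],[1,-0.09,0,0,0],[1,-0.09,0,0,0],[1,-0.09,0,0,0],[1,-0.09,0,0,0]]]' >/dev/null
python3 -m pendant '[[[1,-0.09,0,0,0],[1,-0.09,0,0,0],[1,-0.09,0,0,0],[1,-0.09,0,0,0],[1,-0.09,0,0,0]]]' >/dev/null
python3 -m pendant '[[[1,-0.09,0,-0.6,0],[0,0,0,-1,0],[0,0,0,-1,0],[0,0,0,-1,0],[0,0,0,-1,0]]]' >/dev/null
python3 -m pendant '[[[0,0,0,-1,0],[0,0,1,0,0],[0,0,1,0,0],[0,0,0,0,0],[0,0,0,0,0]]]'
python3 - <<'E'
from h import *
go(.5943,.2095,.12,22.2)
E
```

```text
t: 12.82
ee_pos: [0.5901, 0.2065, 0.2665]
tool_rot: [-1.743, -2.61, 0.006]
ft_force: [0.6, 0.0, 1.0]
width: 0.0853
grasp_force: 0.0
t 12.82 pos [0.5901 0.2065 0.2665] yaw 22.52 tilt 0.28 units [0.036 0.193 4.881] mm [  1.1   5.8 146.4]
turn units 0.054
```

```bash
python3 -m pendant '[[[0.04,0.19,0.98,0.05,0],[0,0,0.98,0,0],[0,0,0.98,0,0],[0,0,0.98,0,0],[0,0,0.98,0,0]]]' >/dev/null
python3 -m pendant '[[[0,0,0,0,0],[0,0,0,0,0],[0,0,0,0,0]]]' >/dev/null
python3 - <<'E'
from h import *
go(.5943,.2095,.057,22.2)
im=eyes.read_camera("wrist"); m=eyes.camera_model("wrist"); cv2.imwrite("pics/w4.png",im[:,:,::-1])
for d in models.outline_of("cover","wrist"): print(d["score"],d["box"],fit(COVER,[(m,d["region"])],np.array([.5943,.2095,.386])))
E
```

```text
t 13.48 pos [0.5978 0.21   0.1236] yaw 22.19 tilt 0.13 units [ 0.028 -0.12   2.218] mm [ 0.8 -3.6 66.5]
turn units -0.002
0.91 [264.9, 35.1, 354.5, 341.0] (array([0.59502964, 0.20905333, 0.38883621]), np.float64(0.005004401236508308))
0.9 [114.5, 1.1, 223.5, 27.7] (array([ 0.8043, -0.1505,  1.586 ]), np.float64(0.9507075521278266))
```

View pics/w4.png

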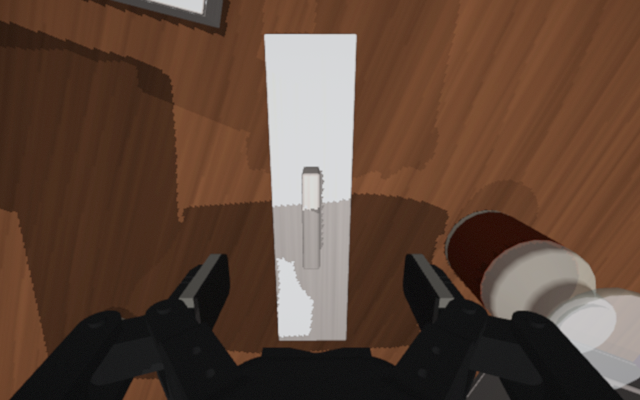

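The wrist view is centred on the cover: rib at (312,218), jar clear to the right at x>445. Next I'll descend to TCP z=0.057, so the tips clear the cover's top, and grip.

```bash
python3 -m pendant '[[[0.01,-0.1,0.6,0,0],[0,0,0.6,0,0],[0,0,0.6,0,0],[0,0,0.4,0,0],[0,0,0,0,0]]]' >/dev/null
python3 -m pendant '[[[0,0,0,0,0],[0,0,0,0,0]]]' >/dev/null
python3 - <<'E'
from h import *
go(.5948,.2092,.057,22.25)
E
python3 -m pendant '[[[0,0,0,0,1],[0,0,0,0,1],[0,0,0,0,1],[0,0,0,0,1],[0,0,0,0,1]]]'
python3 -m pendant '[[[0,0,0,0,1],[0,0,0,0,1],[0,0,0,0,1],[0,0,0,0,1],[0,0,0,0,1]]]'
```

```text
t 14.17 pos [0.5945 0.2089 0.0566] yaw 22.17 tilt 0.09 units [ 0.006  0.014 -0.013] mm [ 0.2  0.4 -0.4]
turn units -0.013
t: 14.58
ee_pos: [0.5938, 0.2086, 0.0556]
tool_rot: [1.753, 2.607, 0.0]
ft_force: [-0.2, -1.2, 0.4]
width: 0.0255
grasp_force: 0.0
t: 15.0
ee_pos: [0.5938, 0.2087, 0.0554]
tool_rot: [1.753, 2.607, 0.0]
ft_force: [1.0, 0.4, 4.8]
width: 0.0111
grasp_force: 59.2
```

```bash
python3 -m pendant '[[[0,0,-0.3,0,1],[0,0,-0.7,0,1],[0,0,-1,0,1],[0,0,-1,0,1],[0,0,-1,0,1]]]' >/dev/null
python3 -m pendant '[[[0,0,-1,0,1],[0,0,-1,0,1],[0,0,-0.3,0,1],[-0.45,-0.25,0,0,1],[-0.85,-0.45,0,0,1]]]'
python3 -m pendant '[[[-0.95,-0.5,0,0,1],[-0.95,-0.5,0,0,1],[-0.95,-0.5,0,0,1],[-0.95,-0.5,0,0,1],[-0.95,-0.5,0,0,1]]]' >/dev/null
python3 -m pendant '[[[-0.95,-0.5,0,0,1],[-0.95,-0.5,0,0,1],[-0.95,-0.5,0,0,1],[-0.95,-0.5,0,0,1],[-0.95,-0.5,0,0,1]]]' >/dev/null
python3 -m pendant '[[[-0.95,-0.5,0,0,1],[-0.6,-0.3,0,0.5,1],[0,0,0,1,1],[0,0,0,1,1],[0,0,0,1,1]]]' >/dev/null
python3 -m pendant '[[[0,0,0,1,1],[0,0,0,0.8,1],[0,0,0,0.2,1],[0,0,0,0,1],[0,0,0,0,1]]]'
python3 - <<'E'
from h import *
go(.5515,-.2172,.2,-10.9)
E
```

```text
t: 15.83
ee_pos: [0.5888, 0.1659, 0.2446]
tool_rot: [1.749, 2.609, 0.002]
ft_force: [-0.7, -0.4, -3.3]
width: 0.0108
grasp_force: 58.8
t: 17.5
ee_pos: [0.5524, -0.2081, 0.2438]
tool_rot: [-2.418, -2.005, 0.001]
ft_force: [0.6, 0.0, -1.7]
width: 0.0107
grasp_force: 58.8
t 17.5 pos [ 0.5524 -0.2081  0.2438] yaw -10.67 tilt 0.06 units [-0.305  0.027  1.458] mm [-9.1  0.8 43.8]
turn units 0.038
```

```bash
python3 -m pendant '[[[-0.3,0.03,0.5,0.04,1],[0,0,1,0,1],[0,0,1,0,1],[0,0,1,0,1],[0,0,0.4,0,1]]]' >/dev/null
python3 -m pendant '[[[0,0,0,0,1],[0,0,0,0,1],[0,0,0,0,1]]]' >/dev/null
python3 - <<'E'
from h import *
go(.5515,-.2172,.0754,-10.9)
z=sensors.get_obs()["ee_pos"][2]-.0554
for n in("scene","side"):
    im=eyes.read_camera(n); m=eyes.camera_model(n); cv2.imwrite(f"pics/{n}5.png",im[:,:,::-1])
    for d in models.outline_of("cover",n):
        c=np.argwhere(d["region"]).mean(0)[::-1]; q=ray(m,c,z+.02)
        if abs(q[1]+.217)<.08:
            r=d["region"]; p,f=fit([COVER[0]],[(m,r)],np.array([.5515,-.2172,-.19]),z); print(n,d["score"],p.round(4),np.degrees(p[2]),f)
            np.save(n+"_held.npy",r)
a=cv2.imread("pics/scene5.png")[110:230,210:350];b=cv2.imread("pics/side5.png")[190:310,280:420]
cv2.imwrite("pics/held.png",cv2.resize(np.hstack([a,b]),(800,343),interpolation=cv2.INTER_CUBIC))
E
```

```text
t 18.17 pos [ 0.5531 -0.2175  0.1288] yaw -11.02 tilt 0.12 units [ 1.000e-03 -5.700e-02  1.781e+00] mm [ 0.  -1.7 53.4]
turn units -0.02
scene 0.57 [ 0.5552 -0.2133 -0.2054] -11.771359323101766 0.47478039586958426
side 0.79 [ 0.5513 -0.2199 -0.225 ] -12.890594201798018 0.614047446587136
```

View pics/held.png

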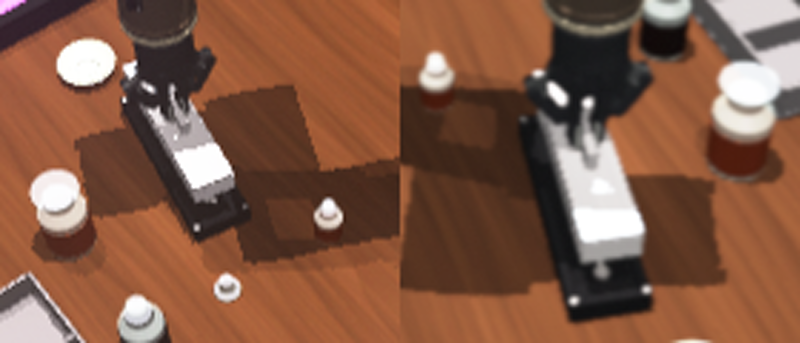

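The held cover hangs level and square over the bank, all toggles below it. Now I'll lower to just above the rim and measure its end against the bank's screws.

```bash
python3 -m pendant '[[[0,-0.05,0.4,-0.02,1],[0,0,0.5,0,1],[0,0,0.35,0,1],[0,0,0.1,0,1],[0,0,0,0,1]]]' >/dev/null
python3 -m pendant '[[[0,0,0,0,1],[0,0,0,0,1]]]' |egrep 'ee|ft'
python3 - <<'E'
from h import *
go(.5515,-.2172,.0754,-10.9)
z=sensors.get_obs()["ee_pos"][2]-.0554
for n in("scene","side"):
    im=eyes.read_camera(n); m=eyes.camera_model(n); cv2.imwrite(f"pics/{n}6.png",im[:,:,::-1])
    s=1 if n=="scene" else -1
    W=cv2.dilate((sil([box(.10,.08,0,.04)+[0,s*.1,0]],[.5515,-.2172,-.19],m,z)>.5).astype(np.uint8),np.ones((1,1)))
    for d in models.outline_of("cover",n):
        r=d["region"]; q=ray(m,np.argwhere(r).mean(0)[::-1],z+.02)
        if abs(q[1]+.217)>.08: continue
        B=lambda a:cv2.GaussianBlur(a.astype(float),(0,0),1)
        f=lambda p:(W*(B(sil([COVER[0]],p,m,z))-B(r))**2).sum()
        p0=np.array([.5515,-.2172,-.19])
        b=minimize(f,p0,method="Nelder-Mead",options=dict(initial_simplex=p0+np.array([[0,0,0],[.006,0,0],[0,.006,0],[0,0,.06]])))
        c,sn=np.cos(-.19),np.sin(-.19)
        print(n,round(d["score"],2),b.x.round(4),np.degrees(b.x[2]).round(1),round(b.fun,1),(W*r).sum())
E
```

```text
ee_pos: [0.5511, -0.217, 0.0875]
ft_force: [-0.1, 0.1, -1.7]
t 18.95 pos [ 0.5511 -0.217   0.0875] yaw -10.94 tilt 0.05 units [-0.005  0.014  0.402] mm [-0.1  0.4 12.1]
turn units -0.007
scene 0.86 [ 0.5524 -0.2201 -0.1647] -9.4 3.9 322
side 0.56 [ 0.5486 -0.2157 -0.1804] -10.3 3.2 621
```

The measured offsets scatter around zero at about ±2 mm. I'll lower in small steps and watch the force.

```bash
python3 -m pendant '[[[0,0.01,0.07,0,1],[0,0,0.07,0,1],[0,0,0,0,1]]]' |egrep 'ee|ft'
python3 -m pendant '[[[0,0,0.05,0,1],[0,0,0.02,0,1],[0,0,0,0,1]]]' |egrep 'ee|ft'
python3 -m pendant '[[[0,0,0.05,0,1],[0,0,0,0,1]]]' |egrep 'ee|ft'
```

```text
ee_pos: [0.5507, -0.2168, 0.0822]
ft_force: [0.2, -0.7, -2.4]
ee_pos: [0.5508, -0.2168, 0.0803]
ft_force: [-0.7, 0.0, -2.3]
ee_pos: [0.5509, -0.2168, 0.0788]
ft_force: [-0.4, 0.3, -2.8]
```

The cover is 4–5 mm into the recess with no contact. I'll continue down.

```bash
python3 -m pendant '[[[0,0,0.05,0,1],[0,0,0,0,1]]]' |egrep 'ee|ft'
python3 -m pendant '[[[0,0,0.04,0,1],[0,0,0,0,1]]]' |egrep 'ee|ft'
python3 -m pendant '[[[0,0,0.03,0,1],[0,0,0,0,1]]]' |egrep 'ee|ft'
```

```text
ee_pos: [0.5509, -0.2168, 0.0773]
ft_force: [-0.3, 0.6, -3.0]
ee_pos: [0.5509, -0.2168, 0.0761]
ft_force: [-1.1, -0.1, -1.9]
ee_pos: [0.551, -0.2169, 0.0755]
ft_force: [-0.3, -0.1, -1.0]
```

```bash
python3 -m pendant '[[[0,0,0.03,0,1],[0,0,0,0,1],[0,0,0,0,1]]]' |egrep 'ee|ft'
```

```text
ee_pos: [0.551, -0.2169, 0.0754]
ft_force: [-5.0, 2.2, 16.4]
```

The cover is seated: TCP is at 0.0754 as predicted and the force rises there. I'll release and lift.

```bash
python3 -m pendant '[[[0,0,0,0,0.8],[0,0,0,0,0.6],[0,0,0,0,0.5],[0,0,0,0,0.5],[0,0,0,0,0.5]]]' |egrep 'ee|ft|wid'
python3 -m pendant '[[[0,0,-0.3,0,0.5],[0,0,-0.6,0,0.5],[0,0,-1,0,0.5],[0,0,-1,0,0.5],[0,0,-1,0,0.5]]]' >/dev/null
python3 -m pendant '[[[-0.5,0,-1,0,0.5],[-1,0,-1,0,0.5],[-1,0,-1,0,0.5],[0,0,0,0,0.5],[0,0,0,0,0.5]]]' |egrep 'ee|ft|wid'
python3 - <<'E'
from h import *
im=eyes.read_camera("wrist"); m=eyes.camera_model("wrist"); cv2.imwrite("pics/w7.png",im[:,:,::-1])
for d in models.outline_of("cover","wrist"):
    p,f=fit(COVER,[(m,d["region"])],np.array([.551,-.217,-.19]),.02); print(d["score"],p.round(4),np.degrees(p[2]).round(1),f)
print(sensors.get_obs()["t"])
E
```

```text
ee_pos: [0.551, -0.2169, 0.0744]
ft_force: [-0.4, 0.3, -0.3]
width: 0.043
ee_pos: [0.5372, -0.2912, 0.2829]
ft_force: [-0.1, 0.6, -0.3]
width: 0.0425
0.56 [ 0.5504 -0.2133 -0.1902] -10.9 0.006663885322391098
21.9167
```

View pics/w7.png

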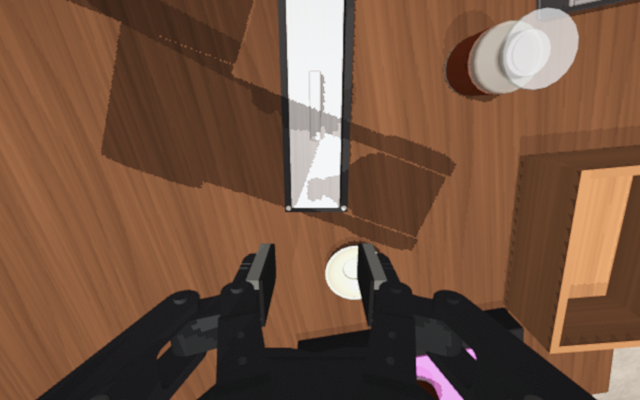

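The cover sits square inside the rim: rib at (316,105), even borders, near end at row ~208. The robot is clear of everything, so I'll hand in.

```bash
python3 -c "
from plant import arm; print(arm.close_job())"
```

```text
the job is handed in; nothing more can be done
None
```

The job is handed in at about 22 s: one drag put all five toggles off, and the rightmost cover is fully home in the bank recess and released; I touched nothing else except the table, with one light fingertip contact to set the height.

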